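# Pack the cold-box service caddy

### The arm

A 6-joint arm with a two-finger parallel gripper is mounted at the origin on the work surface. World frame = base frame: x ahead of the robot, y to its left, z up, the work surface at z = 0. Lengths are in m, angles in rad, forces in N, time in s.
With the tool pointing down it reaches from about 0.325 to 0.9 m from the base axis. Payload 6.1 kg.
Tool frame: the origin (TCP) lies midway between the tips of the shut fingers; the grasp point (between the pads) lies 19 mm behind it (ctrl.hold_point_z is the distance from the TCP to the grasp point, in m); y points along the fingers, z is the direction in which the jaws open and shut, and the axes are right-handed (so a half turn about y gives the same grasp; the last joint's range is limited). The gripper opens to 85 mm and grips with 20 to 120 N. Pads are 22 mm wide; open, the fingers measure 114 mm over their backs; the gripper's body (76 mm by 85 mm) begins 54 mm behind the grasp point. The pads swing forward as they close: fully open they stand 13 mm farther back than shut.
Start: joints at [1.188, 0.22, 1.526, -0, 1.395, -0.126], TCP at [0.159, 0.604, 0.231] pointing down, gripper open.
Joint ranges: [-2.98, 2.98], [-0.91, 2.08], [0.09, 2.57], [-1.24, 4.39], [0.2, 2.65], [-2.68, 2.68]. Speed limits (rad/s): [2.57, 2.57, 3.01, 3.14, 3.14, 3.14].

### API

Orientations are given as a unit quaternion [w, x, y, z].
In Python, from cell import ctrl gives the robot as it stands. The module is installed in compiled form; this text tells all that it offers.
- The arm moves only by the shell command python3 -m crank 'ROWS' [OPENING] [FORCE]. ROWS is JSON, a list of rows, each an object of numbers: "x", "y", "z": the shift along the tool's x, y, z in mm; "twist": the turn about the tool's y in degrees. A call has 1 to 20 rows; each row shifts and turns the commanded pose from where the row before left it, along the tool's axes as they then stand; what a row does not reach is not made up. A row lasts 1/10 s, in which the tool goes at most 50 mm and 8.59 degrees, less where a joint would pass 70% of its speed; a pose out of reach is approached as far as the arm can. A call with a gripper value outside its range is refused whole. OPENING is the opening, from 0 (shut) to 1 (fully open), set as the call begins (- or left out, the last holds). The fingers move at their own pace and stop on an object; FORCE is the grip in N (left out, the last holds). Time passes only in rows, so rows that do not move let the fingers close. It gives the time, the measured TCP pose, the force and the opening at its end, in the units of the state.
- ctrl.state(): the state, without advancing time (a new reading comes with each control period).
- ctrl.snapshot(name): name is "side" or "top" or "wrist"; returns the picture (420x560x3 uint8, red, green, blue); there is no depth.
- ctrl.get_calibration(name): a dict with "fovy" (degrees; the focal length in pixels is half the picture's height over the tangent of half this angle, whatever the lens; pixels are square), "cx", "cy" (the principal point, pixels), "R" (3x3) and "t" (3): a world point X has camera coordinates R X + t. Camera axes: x right, y down, z forward; pixel columns grow to the right and rows downward; lengths in m; the calibration is good to about 2 mm. The wrist camera is an equidistant fisheye: a pixel r from the principal point sees the ray r / f radians off the axis. A picture is of the moment at which its call begins: read the wrist's pose just before it. get_calibration takes no time and is no camera call; for the wrist camera it gives the pose at the moment of the call.
- ctrl.sign_off(): hands the job in, once; it reports no verdict.
The state is a dict: "t": time; "qpos": joint angles; "joint_velocities": joint speeds; "joint_efforts": joint torques, N m; "position": TCP position; "orientation": TCP orientation; "contact_force": force on the tool from outside, world axes, zero at the start; "moment": the same for the moment, N m; "grip_width": finger opening in m.
Only numpy, scipy, OpenCV 4.12 (cv2) and the standard library are available. Lean on these libraries where they do the work, as an engineer would, in place of code of your own. Each camera call takes 0.05 s, during which the arm holds its last target.

### The job

Pack the grey service caddy: turn the yellow-handled lock key until its foot lines up with the slot in the blue port, lift it out and stand it in the yellow pocket, and then set the round metal cover flat and centred on the port so that the slot is closed. Also stand the plain black knob in the white pocket and the red adapter with two brass pins in the blue pocket, all three upright. Leave the black knob with the red top and the adapter with the white band and single pin where they are.

Things in the scene. Friction and masses are not known exactly. Their poses are not given: they have to be found in the camera images.
- key: lock key 70 mm tall, 0.12 kg: steel foot 40 (x) x 18 (y) x 10 mm high, round 12 mm stem to 42 mm, yellow bar handle 44 (x) x 14 (y) from 42 to 70 mm, parallel to the foot. Origin: centre of the foot's underside, z up. Starts standing on the port's floor, foot under the plate and 50 to 90 degrees across the slot, free to turn; comes out only with x within 10 degrees of the slot
- port: lock port: fixed blue hollow block 100 x 100 mm, 30 mm high, topped by a 4 mm guard plate. In the plate's middle a through slot 50 (along port x) x 26 mm (y), edged in white. Inner floor 6 mm above the bench, plate's underside at 26 mm, inside 80 x 80 mm. Origin: centre of its underside, right below the slot's centre, z up
- cover: round aluminium cover disc, 84 mm diameter, 6 mm thick, about 0.15 kg, with a steel grip post 26 mm in diameter in its centre from 6 to 44 mm high. Origin: centre of the underside, z up. It goes on top of the port's guard plate
- knob: plain black clamp knob, upright, 48 mm tall, about 0.09 kg: steel collar 30 mm in diameter at the bottom (0 to 16 mm), neck 24 mm (16 to 20 mm), widening to a round black head 36 mm in diameter from 24 to 48 mm. Origin: centre of the underside, z up. Its top is all black
- red_top_knob: look-alike, to be left alone: the same size and shape as the black knob, but with a red disc on its top. Origin: centre of the underside, z up
- adapter: red adapter housing 44 (x) x 24 (y) x 46 mm high, about 0.07 kg, two black sockets on its plain red top, two brass pins 6 mm thick sticking out 16 mm from its +x face at 14 mm height. Origin: centre of the housing's underside, z up
- banded_adapter: look-alike, to be left alone: red housing of the same size as the adapter, but with a white band round it, one black socket on top and a single brass pin on its +x face. Origin: centre of the housing's underside, z up
- yellow_pocket: yellow open plastic pocket, fixed in the low grey service caddy beside the two other pockets, in any order: 90 (x) x 98 (y) mm outside, 22 mm high, walls and floor 3 mm thick (inside 84 x 92 mm). Origin: centre of its underside, 4 mm above the bench; inner floor 3 mm above the origin, rim 22 mm. z up
- white_pocket: white open plastic pocket, fixed in the low grey service caddy beside the two other pockets, in any order: 90 (x) x 98 (y) mm outside, 22 mm high, walls and floor 3 mm thick (inside 84 x 92 mm). Origin: centre of its underside, 4 mm above the bench; inner floor 3 mm above the origin, rim 22 mm. z up
- blue_pocket: blue open plastic pocket, fixed in the low grey service caddy beside the two other pockets, in any order: 90 (x) x 98 (y) mm outside, 22 mm high, walls and floor 3 mm thick (inside 84 x 92 mm). Origin: centre of its underside, 4 mm above the bench; inner floor 3 mm above the origin, rim 22 mm. z up
There are look-alikes about, which are no part of the job. Several things have the shape of the cover; the one meant has the colours described above.

How it is judged:
On the way, in this order (a step that is already met when the one before it is completed fails the run):
1. the key is withdrawn through the slot: its foot is above the guard plate (z of key in the frame of port above 0.034 m), for 0.1 s.
2. the key stands in the yellow pocket (x of key in the frame of yellow_pocket between -0.04 and 0.04 m and y of key in the frame of yellow_pocket between -0.044 and 0.044 m and z of key in the frame of yellow_pocket between -0.002 and 0.01 m and angle between key's own z axis and vertical below 0.25 rad), for 0.2 s.
3. the cover lies flat over the slot (horizontal distance between cover and port below 0.013 m and z of cover in the frame of port between 0.025 and 0.035 m and angle between cover's own z axis and vertical below 0.08 rad), for 0.2 s.
At the end, for the whole second after the job is handed in: Key in yellow, black knob in white, two-pin adapter in blue pocket, each on its floor (7 mm), within 0.25 rad of upright; cover flat on the port (5 mm, 0.08 rad), centred on the slot within 13 mm; all at rest (20 mm/s); look-alikes moved under 25 mm (all of step 2 and all of step 3 and x of knob in the frame of white_pocket between -0.04 and 0.04 m and y of knob in the frame of white_pocket between -0.044 and 0.044 m and z of knob in the frame of white_pocket between -0.002 and 0.01 m and angle between each of knob, adapter's own z axis and vertical below 0.25 rad and x of adapter in the frame of blue_pocket between -0.04 and 0.04 m and y of adapter in the frame of blue_pocket between -0.044 and 0.044 m and z of adapter in the frame of blue_pocket between -0.002 and 0.01 m and linear speed of each of key, cover, knob, adapter, red_top_knob, banded_adapter below 0.02 m/s); the robot touches nothing.
It fails at once if the red-topped knob is moved by more than 25 mm (distance of red_top_knob from where it was at the start of the episode above 0.025 m).
It fails at once if the banded adapter is moved by more than 25 mm (distance of banded_adapter from where it was at the start of the episode above 0.025 m).
It also fails if it takes over 109 s, if anything falls off the work surface, if the arm or the gripper's body presses on something with over 40 N, if the wrist force passes 120 N, or if a joint passes its speed limit or range.

## Working session

There is one attempt and no reset: what is moved stays moved. The work goes in short steps, Python scripts to look and compute and a shell command to move; the robot and the scene stay as the last step left them, time stands still between calls to the robot, and variables do not carry over. Pictures are saved under pics/ and viewed, and the job is handed in when it is done.

```bash
mkdir -p pics
python3 - <<'E'
from cell import ctrl
import cv2
s=ctrl.state();print(s)
for n in("top","side","wrist"):
    c=ctrl.get_calibration(n);print(n,c)
    cv2.imwrite(f"pics/{n}0.png",ctrl.snapshot(n)[:,:,::-1])
E
```

```text
{'t': 0.0, 'qpos': array([ 1.18788023e+00,  2.21257528e-01,  1.52761709e+00, -3.61015772e-05,
        1.39471340e+00, -1.26064549e-01]), 'joint_velocities': array([ 0.00060212, -0.00113944,  0.00022107,  0.00039716,  0.00062148,
       -0.00011339]), 'joint_efforts': array([ 7.69151375e-04, -4.96925497e+01, -3.89379251e+01, -1.19529882e-04,
        1.14213087e-02,  1.13354983e-05]), 'position': array([0.15853482, 0.60392244, 0.23017664]), 'orientation': array([-0.7005976 ,  0.70196942, -0.09072448,  0.0903936 ]), 'contact_force': array([-0.19541725,  0.27334552,  0.41511849]), 'moment': array([0.00698592, 0.00970087, 0.02436445]), 'grip_width': 0.08560994266030726}
top {'fovy': 45.624872020090265, 'cx': 285.5950285092338, 'cy': 208.7015039565814, 'R': array([[-0.00802552, -0.99979045,  0.01883227],
       [-0.99824571,  0.00690549, -0.05880329],
       [ 0.05866092, -0.01927116, -0.99809194]]), 't': array([0.00520532, 0.43264916, 1.06355097])}
side {'fovy': 50.74539768034417, 'cx': 279.27215326645995, 'cy': 206.06326550733175, 'R': array([[ 0.97551437, -0.21956882,  0.01269826],
       [-0.15014721, -0.70704845, -0.69104146],
       [ 0.16070944,  0.67221427, -0.72270357]]), 't': array([-0.44653603,  0.12278462,  0.92513449])}
wrist {'fovy': 65.70646984690485, 'cx': 282.49025760038455, 'cy': 208.88570392443296, 'R': array([[ 2.53014453e-01,  9.67462303e-01, -6.16126990e-04],
       [ 9.18128744e-01, -2.39911685e-01,  3.15407662e-01],
       [ 3.04997207e-01, -8.03683811e-02, -9.48956072e-01]]), 't': array([-0.62439845, -0.04004163,  0.37916214])}
```

View pics/top0.png

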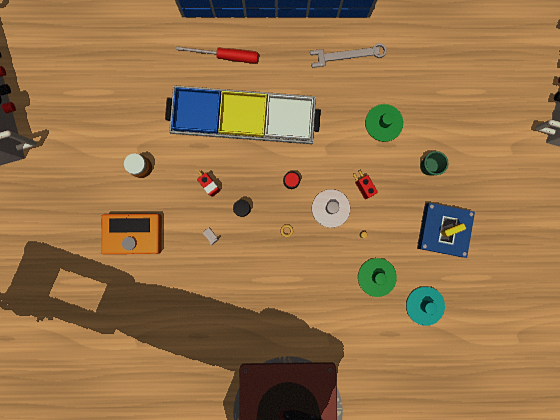

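View pics/side0.png

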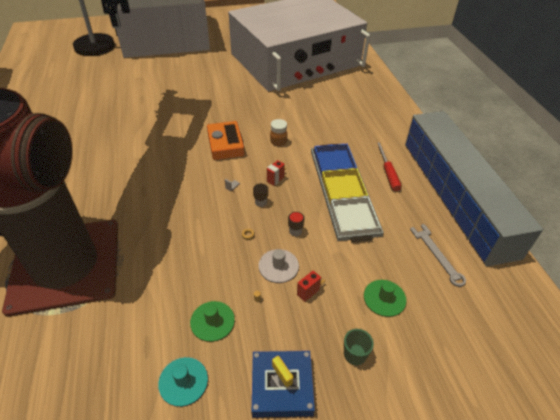

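View pics/wrist0.png

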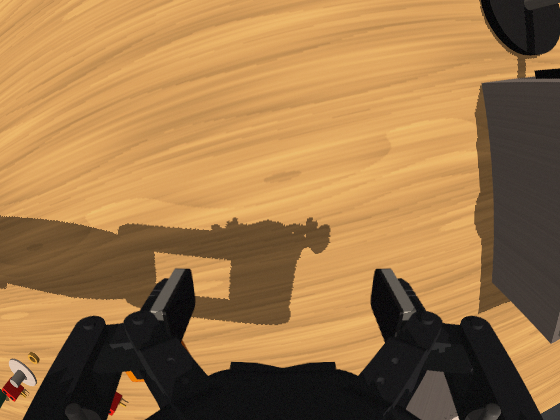

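```bash
cat > h.py <<'E'
import numpy as np, cv2
from cell import ctrl
def snap(n,f=None):
    c=ctrl.get_calibration(n); im=ctrl.snapshot(n)
    if f: cv2.imwrite(f"pics/{f}.png",im[:,:,::-1])
    return im,c
def foc(c): return 210/np.tan(np.radians(c["fovy"])/2)
def ray(c,u,v,fish=False):
    f=foc(c);p=np.array([(u-c["cx"])/f,(v-c["cy"])/f,1.])
    if fish:
        r=np.hypot(p[0],p[1]);p=np.array([p[0]/r*np.sin(r),p[1]/r*np.sin(r),np.cos(r)]) if r>1e-9 else np.array([0,0,1.])
    R=np.array(c["R"]);return -R.T@c["t"],R.T@p
def onz(c,u,v,z,fish=False):
    o,d=ray(c,u,v,fish);return o+d*(z-o[2])/d[2]
def proj(c,X,fish=False):
    f=foc(c);p=np.array(c["R"])@np.array(X,float)+c["t"]
    if fish:
        r=np.hypot(p[0],p[1]);a=np.arctan2(r,p[2]);return c["cx"]+f*a*p[0]/r,c["cy"]+f*a*p[1]/r
    return c["cx"]+f*p[0]/p[2],c["cy"]+f*p[1]/p[2]
def crop(im,x0,y0,x1,y1,k,f):
    cv2.imwrite(f"pics/{f}.png",cv2.resize(im[y0:y1,x0:x1,::-1],None,fx=k,fy=k,interpolation=cv2.INTER_CUBIC))
def blob(m,box,minA=8):
    x0,y0,x1,y1=box;mm=np.zeros(m.shape,np.uint8);mm[y0:y1,x0:x1]=m[y0:y1,x0:x1]
    n,l,s,c=cv2.connectedComponentsWithStats(mm)
    if n<2:return None
    i=1+np.argmax(s[1:,4]);pts=np.argwhere(l==i)[:,::-1].astype(np.float32)
    return c[i],s[i,4],pts
def tool():
    s=ctrl.state();w,x,y,z=s["orientation"]
    from scipy.spatial.transform import Rotation as Ro
    return np.array(s["position"]),Ro.from_quat([x,y,z,w]).as_matrix(),s
def shift(X):
    "mm along tool axes for TCP to go to X"
    p,R,s=tool();return 1000*R.T@(np.array(X)-p)
E
python3 - <<'E'
from h import *
im=cv2.imread("pics/top0.png")[:,:,::-1]
crop(im,150,75,450,300,2.6,"cropA")
crop(im,400,180,490,270,7,"cropB")
p,R,s=tool();print(R.round(3))
c=ctrl.get_calibration("top")
print(proj(c,[0,0,0]))
for n,u,v,z in [("port",446,229,.03),("cover",331,208,.006),("knob",242,207,.048),("redtop",291,180,.048),("adapter",366,185,.046),("band",208,183,.046),("bluep",196,111,.026),("yel",243,114,.026),("white",290,117,.026)]:
    print(n,onz(c,u,v,z).round(3))
E
```

```text
[[ 0.967 -0.001  0.254]
 [-0.254 -0.001  0.967]
 [-0.    -1.    -0.002]]
(np.float64(288.03858456563205), np.float64(411.8016922472058))
port [ 0.386 -0.339  0.03 ]
cover [ 0.434 -0.097  0.006]
knob [0.435 0.093 0.048]
redtop [ 0.491 -0.009  0.048]
adapter [ 0.479 -0.167  0.046]
band [0.486 0.164 0.046]
bluep [0.643 0.193 0.026]
yel [0.636 0.092 0.026]
white [ 0.63  -0.009  0.026]
```

View pics/cropA.png

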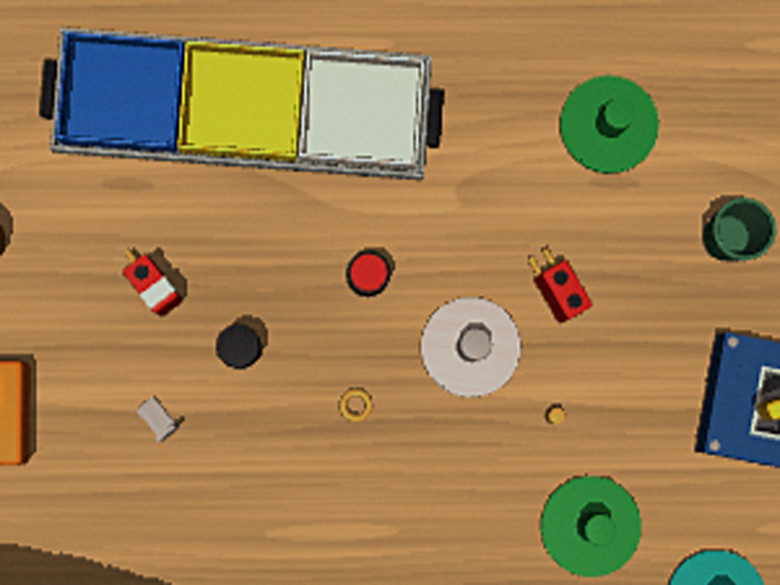

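View pics/cropB.png

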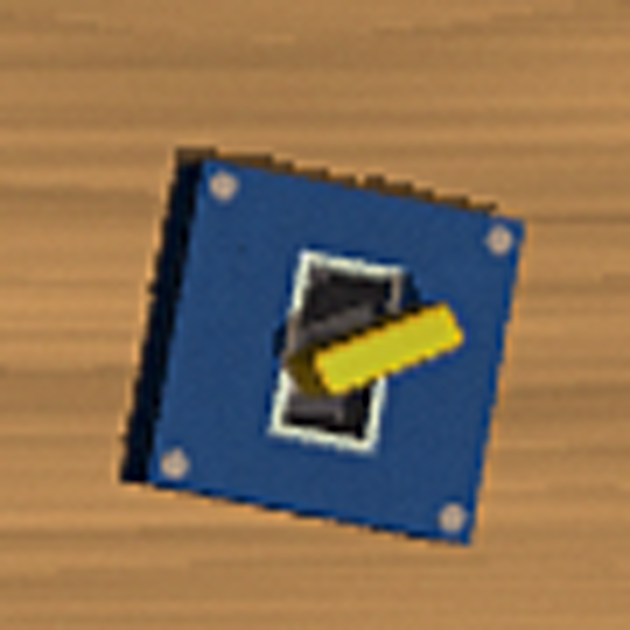

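Candidates: cover – aluminium disc (331,208) vs green (384,122), green (377,277), teal (425,306); knob – all-black (242,207) vs red top (291,180); adapter – two-pin, two-socket (366,185) vs banded (208,183). The crops confirm aluminium disc, black knob and (366,185). Port is at (446,229) with the key's yellow handle at (455,230).

```bash
cat > m.py <<'E'
from h import *
def rect(c,pts,z,fish=False):
    P=np.array([onz(c,u,v,z,fish)[:2] for u,v in pts],np.float32)*1000
    (x,y),(w,h),a=cv2.minAreaRect(P)
    if w<h: w,h,a=h,w,a+90
    return np.round([x,y,w,h,(a+90)%180-90],1)
E
python3 - <<'E'
from m import *
im=cv2.imread("pics/top0.png");c=ctrl.get_calibration("top")
hsv=cv2.cvtColor(im,cv2.COLOR_BGR2HSV);H,S,V=cv2.split(hsv)
print("V yellow at",hsv[230,455],hsv[233,443])
yt=((H>22)&(H<35)&(S>150)&(V>150)).astype(np.uint8)
b=blob(yt,(420,200,480,260));print("handle top",b[0],b[1],rect(c,b[2],.076))
w=((S<60)&(V>150)).astype(np.uint8)
n,l,s,cc=cv2.connectedComponentsWithStats(w[195:265,410:485])
ys,xs=np.nonzero(w[205:250,435:462]);pts=np.c_[xs+435,ys+205];print("slot",rect(c,pts,.03))
bl=((H>100)&(H<125)&(S>120)&(V>90)).astype(np.uint8)
b=blob(bl,(410,190,490,270));print("plate",b[0],rect(c,b[2],.03))
ys,xs=np.nonzero(w[195:265,410:485]);print([ (cc[i]+[410,195]).round(1).tolist()+[int(s[i,4])] for i in range(1,n)])
# cover
b=blob(((S<50)&(V>140)).astype(np.uint8),(300,180,362,235));e=cv2.fitEllipse(cv2.convexHull(b[2]));print("cover",e,onz(c,*e[0],.006).round(4))
k=blob((V<60).astype(np.uint8),(225,190,262,225));e=cv2.minEnclosingCircle(k[2]);print("knob",e,onz(c,*k[0],.048).round(4),onz(c,*e[0],.048).round(4),k[1])
r=blob((((H<8)|(H>172))&(S>170)&(V>140)).astype(np.uint8),(345,165,385,205));print("adap",r[0],r[1],rect(c,r[2],.046))
for nme,lo,hi,box in(("blue",100,125,(170,85,225,140)),("yellow",22,35,(215,85,275,145))):
    b=blob(((H>lo)&(H<hi)&(S>120)).astype(np.uint8),box);print(nme,b[0],rect(c,b[2],.026))
b=blob(((S<50)&(V>120)).astype(np.uint8),(262,90,322,148));print("white",b[0],rect(c,b[2],.026))
E
```

```text
V yellow at [ 29 204 195] [ 23 237  84]
handle top [455.17699115 229.60176991] 113 [ 384.3 -341.9   41.3   11.6  -69. ]
slot [ 384.7 -342.5   55.7   31.9  -11.5]
plate [446.79848389 229.9842072 ] [ 384.2 -342.1   99.8   98.8   78.3]
[[431.2, 205.8, 6], [471.0, 213.5, 6], [446.8, 218.3, 29], [446.1, 239.2, 44], [424.4, 245.8, 5], [464.0, 253.3, 7]]
cover ((330.52880859375, 207.96913146972656), (37.55150604248047, 37.726322174072266), 87.9525375366211) [ 0.434  -0.0958  0.006 ]
knob ((241.7623748779297, 207.69801330566406), 8.874870300292969) [0.4331 0.0943 0.048 ] [0.4333 0.0939 0.048 ] 235
adap [367.73619632 185.97546012] 163 [ 477.5 -170.5   43.    22.6   29.2]
blue [195.78567852 110.06509765] [645.6 193.3  99.8  94.1  85.4]
yellow [242.82875606 113.48788368] [637.8  93.6  99.2  93.6  85.6]
white [289.49257688 116.9883351 ] [629.   -5.5 108.5 101.3  85.5]
```

Cover, knob, adapter, key and pockets located. Now go via (0.45, 0.2) to above the port.

```bash
python3 -m crank '[{"x":32,"z":-26.4},{"x":32,"z":-26.4},{"x":32,"z":-26.4},{"x":32,"z":-26.4},{"x":32,"z":-26.4},{"x":32,"z":-26.4},{"x":32,"z":-26.4},{"x":32,"z":-26.4},{"x":32,"z":-26.4},{"x":32,"z":-26.4},{"x":32,"z":-26.4},{"x":32,"z":-26.4}]' 1 40
python3 -m crank '[{"x":5,"z":-40},{"x":5,"z":-40},{"x":5,"z":-40},{"x":5,"z":-40},{"x":5,"z":-40},{"x":5,"z":-40},{"x":5,"z":-40},{"x":5,"z":-40},{"x":5,"z":-40},{"x":5,"z":-40},{"x":5,"z":-40},{"x":5,"z":-40},{"x":5,"z":-40},{},{}]'
python3 - <<'E'
from h import *
p,R,s=tool();print(p,s["qpos"].round(2),R.round(3).tolist(),shift([.3843,-.3419,.14]))
E
```

```text
[0.15856604 0.60406909 0.23044223] [ 1.19  0.22  1.53 -0.    1.39 -0.13] [[0.967, -0.001, 0.254], [-0.254, -0.001, 0.967], [-0.0, -1.0, -0.002]] [ 458.56174205   91.66287196 -857.50345628]schema error: expected keys x, y, z, twist
schema error: expected keys x, y, z, twist
```

```bash
python3 -m crank '[{"x":32,"y":0,"z":-26.4,"twist":0},{"x":32,"y":0,"z":-26.4,"twist":0},{"x":32,"y":0,"z":-26.4,"twist":0},{"x":32,"y":0,"z":-26.4,"twist":0},{"x":32,"y":0,"z":-26.4,"twist":0},{"x":32,"y":0,"z":-26.4,"twist":0},{"x":32,"y":0,"z":-26.4,"twist":0},{"x":32,"y":0,"z":-26.4,"twist":0},{"x":32,"y":0,"z":-26.4,"twist":0},{"x":32,"y":0,"z":-26.4,"twist":0},{"x":32,"y":0,"z":-26.4,"twist":0},{"x":32,"y":0,"z":-26.4,"twist":0}]' 1 40
python3 -m crank '[{"x":5,"y":0,"z":-40,"twist":0},{"x":5,"y":0,"z":-40,"twist":0},{"x":5,"y":0,"z":-40,"twist":0},{"x":5,"y":0,"z":-40,"twist":0},{"x":5,"y":0,"z":-40,"twist":0},{"x":5,"y":0,"z":-40,"twist":0},{"x":5,"y":0,"z":-40,"twist":0},{"x":5,"y":0,"z":-40,"twist":0},{"x":5,"y":0,"z":-40,"twist":0},{"x":5,"y":0,"z":-40,"twist":0},{"x":5,"y":0,"z":-40,"twist":0},{"x":5,"y":0,"z":-40,"twist":0},{"x":5,"y":0,"z":-40,"twist":0},{"x":0,"y":0,"z":0,"twist":0},{"x":0,"y":0,"z":0,"twist":0}]'
python3 - <<'E'
from h import *
p,R,s=tool();print(p,s["qpos"].round(2),R.round(3).tolist(),shift([.3843,-.3419,.14]))
E
```

```text
t: 1.35
position: [0.4503, 0.199, 0.2312]
orientation: [0.701, -0.701, 0.091, -0.091]
contact_force: [-0.1, 0.8, 0.1]
grip_width: 0.0853
t: 2.85
position: [0.38, -0.3191, 0.2307]
orientation: [0.702, -0.701, 0.092, -0.091]
contact_force: [0.7, -0.1, -0.0]
grip_width: 0.0855
[ 0.37996154 -0.3190899   0.2307489 ] [-0.86 -0.09  1.85  0.    1.38 -2.17] [[0.967, -0.001, 0.256], [-0.256, 0.001, 0.967], [-0.001, -1.0, 0.001]] [ 10.13115457  90.71261088 -21.0491605 ]
```

```bash
python3 -m crank '[{"x":5,"y":40,"z":-10.5,"twist":0},{"x":5,"y":40,"z":-10.5,"twist":0},{"x":0,"y":0,"z":0,"twist":7.8},{"x":0,"y":0,"z":0,"twist":7.8},{"x":0,"y":0,"z":0,"twist":7.8},{"x":0,"y":0,"z":0,"twist":7.8},{"x":0,"y":0,"z":0,"twist":7.8},{"x":0,"y":0,"z":0,"twist":7.8},{"x":0,"y":0,"z":0,"twist":7.7},{"x":0,"y":0,"z":0,"twist":0},{"x":0,"y":0,"z":0,"twist":0}]'
python3 - <<'E'
from m import *
p,R,s=tool();print(p,s["qpos"].round(2),"yaw z",np.degrees(np.arctan2(R[1,2],R[0,2])),shift([.3843,-.3419,.046]))
im,c=snap("wrist","w1")
hsv=cv2.cvtColor(im,cv2.COLOR_RGB2HSV);H,S,V=cv2.split(hsv)
b=blob(((H>22)&(H<35)&(S>150)&(V>150)).astype(np.uint8),(0,0,560,420));print(b[0],b[1],rect(c,b[2],.076,True))
E
```

```text
t: 3.95
position: [0.3852, -0.3406, 0.1513]
orientation: [0.583, -0.583, 0.4, -0.4]
contact_force: [0.5, 0.8, 0.3]
grip_width: 0.0856
[ 0.38517489 -0.34061438  0.15133649] [-0.88  0.03  1.89  0.    1.22 -1.25] yaw z 21.073372335048255 [  0.90997719 105.33614399  -1.28946558]
[279.62212944 219.62526096] 958 [ 382.2 -341.    41.2   12.3  -68.5]
```

View pics/w1.png

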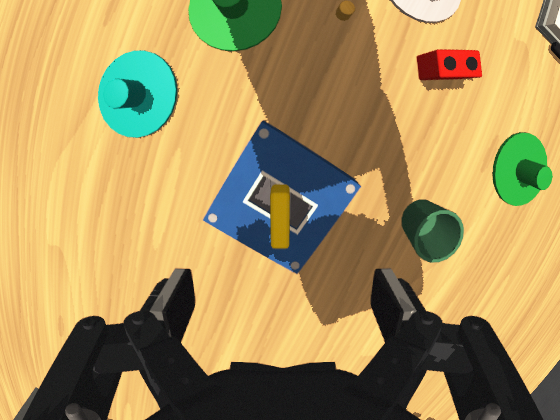

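The wrist view shows the handle upright at (280,219), centred between the fingers and aligned; both views agree within 2 mm. Descend and grip.

```bash
python3 -m crank '[{"x":0.5,"y":35,"z":-2,"twist":0},{"x":0,"y":35,"z":0,"twist":0},{"x":0,"y":20,"z":0,"twist":0},{"x":0,"y":14,"z":0,"twist":0},{"x":0,"y":0,"z":0,"twist":0},{"x":0,"y":0,"z":0,"twist":0}]' 1 40
python3 -m crank '[{"x":0,"y":0,"z":0,"twist":0},{"x":0,"y":0,"z":0,"twist":0},{"x":0,"y":0,"z":0,"twist":0},{"x":0,"y":0,"z":0,"twist":0},{"x":0,"y":0,"z":0,"twist":0},{"x":0,"y":0,"z":0,"twist":0},{"x":0,"y":0,"z":0,"twist":0},{"x":0,"y":0,"z":0,"twist":0},{"x":0,"y":0,"z":0,"twist":0},{"x":0,"y":0,"z":0,"twist":0}]' 0 40
python3 - <<'E'
from m import *
im,c=snap("wrist","w2")
E
```

```text
t: 4.6
position: [0.3835, -0.3433, 0.048]
orientation: [-0.582, 0.582, -0.401, 0.402]
contact_force: [-0.2, 0.2, 0.4]
grip_width: 0.0859
t: 5.6
position: [0.3833, -0.3431, 0.0476]
orientation: [-0.582, 0.582, -0.401, 0.402]
contact_force: [-0.2, 1.7, 5.8]
grip_width: 0.0133
```

View pics/w2.png

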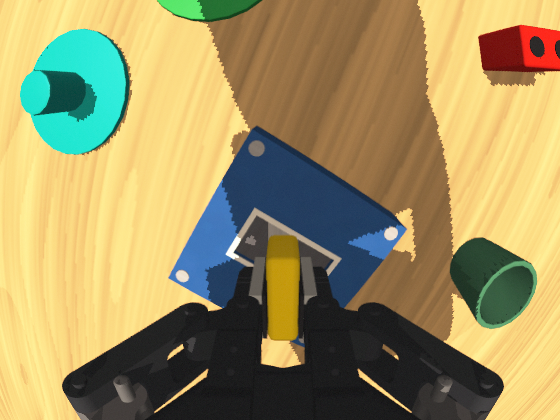

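Handle held at (283,285) between pads, 13.3 mm wide. Raise 3 mm, then turn.

```bash
python3 -m crank '[{"x":0,"y":-3,"z":0,"twist":0},{"x":0,"y":0,"z":0,"twist":0}]' 0 60
python3 -m crank '[{"x":0,"y":0,"z":0,"twist":-4.8},{"x":0,"y":0,"z":0,"twist":-4.8},{"x":0,"y":0,"z":0,"twist":-4.8},{"x":0,"y":0,"z":0,"twist":-4.8},{"x":0,"y":0,"z":0,"twist":-4.8},{"x":0,"y":0,"z":0,"twist":-4.8},{"x":0,"y":0,"z":0,"twist":-4.8},{"x":0,"y":0,"z":0,"twist":-4.8},{"x":0,"y":0,"z":0,"twist":-4.8},{"x":0,"y":0,"z":0,"twist":-4.8},{"x":0,"y":0,"z":0,"twist":-4.8},{"x":0,"y":0,"z":0,"twist":-4.8},{"x":0,"y":0,"z":0,"twist":0},{"x":0,"y":0,"z":0,"twist":0},{"x":0,"y":0,"z":0,"twist":0}]'
python3 - <<'E'
from m import *
p,R,s=tool();print(s["qpos"].round(2),"yaw z",np.degrees(np.arctan2(R[1,2],R[0,2])),s["moment"])
im,c=snap("wrist","w3")
E
```

```text
t: 5.85
position: [0.3829, -0.3427, 0.0501]
orientation: [0.582, -0.582, 0.402, -0.401]
contact_force: [-0.1, 0.0, -0.2]
grip_width: 0.0132
t: 7.35
position: [0.383, -0.3428, 0.0501]
orientation: [0.704, -0.703, 0.072, -0.072]
contact_force: [0.5, -0.7, -0.8]
grip_width: 0.0134
[-0.88  0.17  1.95 -0.    1.02 -2.25] yaw z 78.29446323754156 [ 0.00371895 -0.04768826  0.03043713]
```

View pics/w3.png

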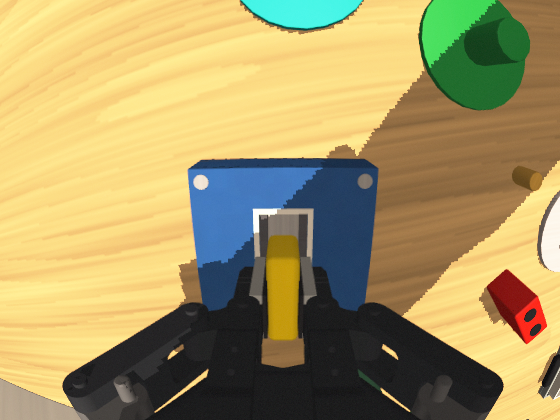

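Foot (285,226) is parallel to and centred in the slot (columns 257–312). Lift slowly, watching force.

```bash
python3 -m crank '[{"x":0,"y":-4,"z":0,"twist":0},{"x":0,"y":-4,"z":0,"twist":0},{"x":0,"y":-2,"z":0,"twist":0},{"x":0,"y":0,"z":0,"twist":0}]'
python3 - <<'E'
from m import *
im,c=snap("wrist","w4")
crop(im,220,180,350,300,4,"w4")
E
```

```text
t: 7.8
position: [0.3835, -0.3433, 0.061]
orientation: [-0.703, 0.704, -0.071, 0.072]
contact_force: [-0.0, -1.2, -1.6]
grip_width: 0.0128
```

View pics/w4.png

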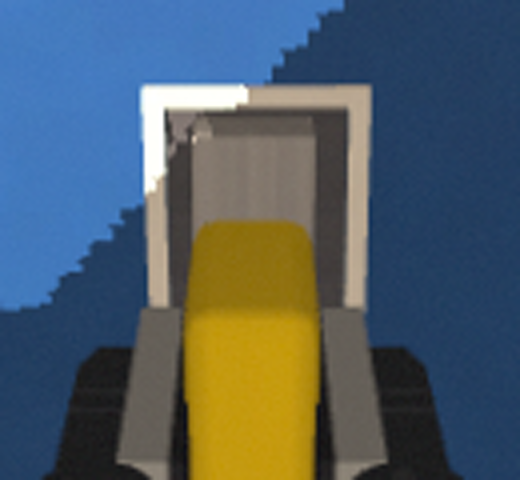

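The foot sits clear of the slot's edges on all visible sides. Lift out.

```bash
python3 -m crank '[{"x":0,"y":-6,"z":0,"twist":0},{"x":0,"y":-6,"z":0,"twist":0},{"x":0,"y":-6,"z":0,"twist":0},{"x":0,"y":-6,"z":0,"twist":0},{"x":0,"y":-10,"z":0,"twist":0},{"x":0,"y":-20,"z":0,"twist":0},{"x":0,"y":-30,"z":0,"twist":0},{"x":0,"y":-30,"z":0,"twist":0},{"x":0,"y":0,"z":0,"twist":0},{"x":0,"y":0,"z":0,"twist":0}]'
python3 - <<'E'
from m import *
p,R,s=tool();print(s["qpos"].round(2),s["contact_force"])
im,c=snap("side","s1"); print(shift([.6378,.0936,.18]))
crop(im,200,180,420,410,3,"s1")
E
```

```text
t: 8.85
position: [0.3835, -0.3434, 0.1754]
orientation: [-0.703, 0.704, -0.071, 0.072]
contact_force: [-0.6, -0.9, -1.3]
grip_width: 0.0132
[-0.88  0.    1.87 -0.    1.27 -2.25] [-0.56192745 -0.85282522 -1.2768067 ]
[161.87629762  -5.90211358 478.64239524]
```

View pics/s1.png

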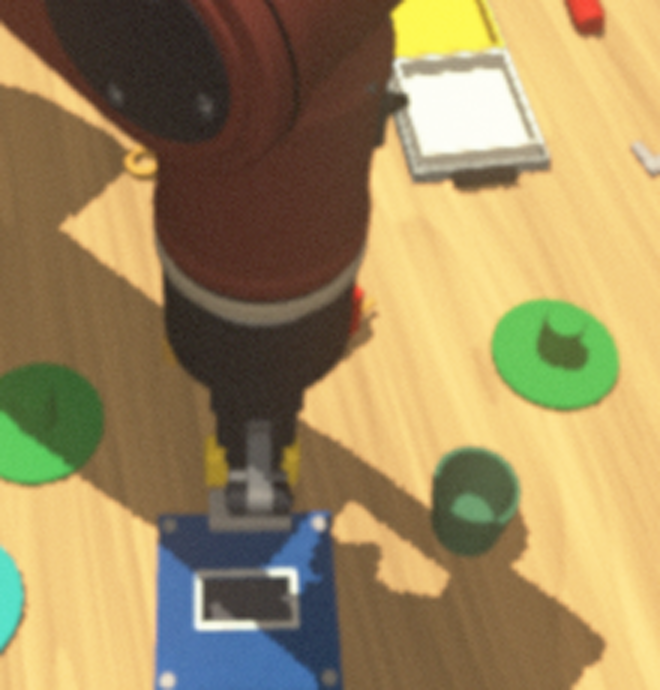

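```bash
python3 -m crank '[{"x":13.5,"y":0,"z":39.9,"twist":0},{"x":13.5,"y":0,"z":39.9,"twist":0},{"x":13.5,"y":0,"z":39.9,"twist":0},{"x":13.5,"y":0,"z":39.9,"twist":0},{"x":13.5,"y":0,"z":39.9,"twist":0},{"x":13.5,"y":0,"z":39.9,"twist":0},{"x":13.5,"y":0,"z":39.9,"twist":0},{"x":13.5,"y":0,"z":39.9,"twist":0},{"x":13.5,"y":0,"z":39.9,"twist":0},{"x":13.5,"y":0,"z":39.9,"twist":0},{"x":13.5,"y":0,"z":39.9,"twist":0},{"x":13.5,"y":0,"z":39.9,"twist":0},{"x":0,"y":0,"z":0,"twist":0},{"x":0,"y":0,"z":0,"twist":0}]'
python3 - <<'E'
from m import *
im,c=snap("wrist","w5");print(shift([.6378,.0936,.05]))
E
```

```text
t: 10.3
position: [0.6369, 0.0942, 0.1718]
orientation: [-0.703, 0.704, -0.072, 0.069]
contact_force: [-0.1, 0.5, -1.7]
grip_width: 0.0136
[  1.26371411 122.21455903   0.69025211]
```

View pics/w5.png

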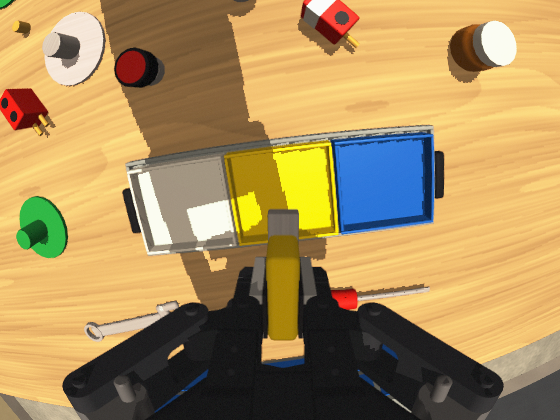

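Key hangs upright at (283,215) above the yellow pocket. Lower.

```bash
python3 -m crank '[{"x":1,"y":35,"z":0.5,"twist":0},{"x":0,"y":35,"z":0,"twist":0},{"x":0,"y":30,"z":0,"twist":0},{"x":0,"y":12,"z":0,"twist":0},{"x":0,"y":6,"z":0,"twist":0},{"x":0,"y":2,"z":0,"twist":0},{"x":0,"y":0,"z":0,"twist":0},{"x":0,"y":0,"z":0,"twist":0}]'
```

```text
t: 11.15
position: [0.6406, 0.0937, 0.0562]
orientation: [0.704, -0.703, 0.071, -0.073]
contact_force: [1.2, -0.2, -1.2]
grip_width: 0.013
```

```bash
python3 -m crank '[{"x":0,"y":3,"z":0,"twist":0},{"x":0,"y":2,"z":0,"twist":0},{"x":0,"y":0,"z":0,"twist":0},{"x":0,"y":0,"z":0,"twist":0}]'; python3 -m crank '[{"x":0,"y":1,"z":0,"twist":0},{"x":0,"y":0,"z":0,"twist":0}]'; python3 -m crank '[{"x":0,"y":1,"z":0,"twist":0},{"x":0,"y":0,"z":0,"twist":0}]'
```

```text
t: 11.55
position: [0.6392, 0.0938, 0.0492]
orientation: [-0.703, 0.704, -0.072, 0.071]
contact_force: [0.1, -0.5, -1.3]
grip_width: 0.013
t: 11.75
position: [0.6395, 0.0938, 0.0487]
orientation: [0.704, -0.703, 0.071, -0.072]
contact_force: [-0.6, 0.1, 2.1]
grip_width: 0.0133
t: 11.95
position: [0.6396, 0.0938, 0.0487]
orientation: [0.703, -0.703, 0.071, -0.072]
contact_force: [-4.3, 0.6, 8.2]
grip_width: 0.0128
```

Contact with the floor (8 N). Release and rise.

```bash
python3 -m crank '[{"x":0,"y":0,"z":0,"twist":0},{"x":0,"y":0,"z":0,"twist":0},{"x":0,"y":0,"z":0,"twist":0},{"x":0,"y":0,"z":0,"twist":0},{"x":0,"y":0,"z":0,"twist":0},{"x":0,"y":-10,"z":0,"twist":0},{"x":0,"y":-40,"z":0,"twist":0},{"x":0,"y":-40,"z":0,"twist":0},{"x":0,"y":-40,"z":0,"twist":0},{"x":0,"y":0,"z":0,"twist":0}]' 0.6
python3 - <<'E'
from m import *
im,c=snap("wrist","w6");p,R,s=tool();print(s["qpos"].round(2),shift([.434,-.0958,.13]))
E
```

```text
t: 12.95
position: [0.6438, 0.0939, 0.1864]
orientation: [0.704, -0.703, 0.067, -0.076]
contact_force: [0.2, -0.2, 0.5]
grip_width: 0.0513
[ 0.02  0.31  1.52  0.    1.31 -1.34] [-166.17355326   50.94398109 -227.78120085]
```

View pics/w6.png

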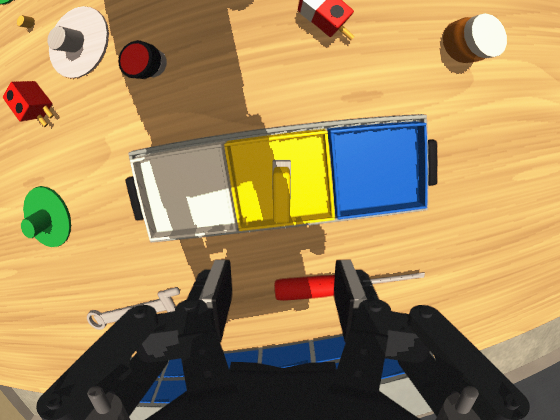

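Key stands upright in the yellow pocket (282,190). On to the cover.

```bash
python3 -m crank '[{"x":-23.7,"y":0,"z":-32.5,"twist":0},{"x":-23.7,"y":0,"z":-32.5,"twist":0},{"x":-23.7,"y":0,"z":-32.5,"twist":0},{"x":-23.7,"y":0,"z":-32.5,"twist":0},{"x":-23.7,"y":0,"z":-32.5,"twist":0},{"x":-23.7,"y":0,"z":-32.5,"twist":0},{"x":-23.7,"y":0,"z":-32.5,"twist":0},{"x":0,"y":20,"z":0,"twist":0},{"x":0,"y":20,"z":0,"twist":0},{"x":0,"y":0,"z":0,"twist":0},{"x":0,"y":0,"z":0,"twist":0}]'
python3 - <<'E'
from m import *
im,c=snap("wrist","w7");p,R,s=tool();print(s["qpos"].round(2),shift([.434,-.0958,.015]),R.round(3).tolist())
E
```

```text
t: 14.1
position: [0.4303, -0.0954, 0.1368]
orientation: [0.704, -0.703, 0.072, -0.071]
contact_force: [0.2, -0.0, 0.3]
grip_width: 0.0514
[-0.4  -0.14  2.08  0.    1.2  -1.77] [  2.97957847 122.55944777   0.35887915] [[0.98, -0.0, 0.201], [-0.201, 0.0, 0.98], [-0.0, -1.0, 0.0]]
```

View pics/w7.png

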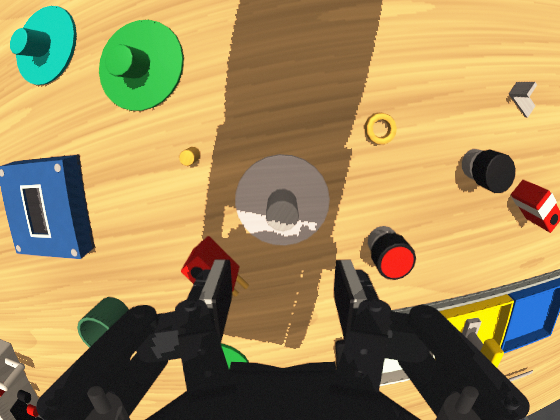

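Cover at (283,200), post between the fingers; adapter (210,262) clears the left finger. Descend.

```bash
python3 -m crank '[{"x":3,"y":35,"z":0.4,"twist":0},{"x":0,"y":35,"z":0,"twist":0},{"x":0,"y":25,"z":0,"twist":0},{"x":0,"y":15,"z":0,"twist":0},{"x":0,"y":8,"z":0,"twist":0},{"x":0,"y":0,"z":0,"twist":0},{"x":0,"y":0,"z":0,"twist":0}]'
```

```text
t: 14.85
position: [0.435, -0.0962, 0.0203]
orientation: [-0.703, 0.704, -0.071, 0.072]
contact_force: [-0.4, -0.9, -0.1]
grip_width: 0.0513
```

```bash
python3 -m crank '[{"x":0,"y":4,"z":0,"twist":0},{"x":0,"y":0,"z":0,"twist":0}]'; python3 -m crank '[{"x":0,"y":0,"z":0,"twist":0},{"x":0,"y":0,"z":0,"twist":0},{"x":0,"y":0,"z":0,"twist":0},{"x":0,"y":0,"z":0,"twist":0},{"x":0,"y":0,"z":0,"twist":0},{"x":0,"y":0,"z":0,"twist":0},{"x":0,"y":0,"z":0,"twist":0},{"x":0,"y":0,"z":0,"twist":0}]' 0 70
python3 -m crank '[{"x":0,"y":-10,"z":0,"twist":0},{"x":0,"y":-30,"z":0,"twist":0},{"x":0,"y":-30,"z":0,"twist":0},{"x":0,"y":-30,"z":0,"twist":0},{"x":0,"y":0,"z":0,"twist":0},{"x":0,"y":0,"z":0,"twist":0}]'
python3 - <<'E'
from m import *
im,c=snap("wrist","w8");p,R,s=tool();print(s["qpos"].round(2),shift([.3844,-.3423,.13]))
E
```

```text
t: 15.05
position: [0.4345, -0.0961, 0.0158]
orientation: [-0.703, 0.704, -0.071, 0.072]
contact_force: [-0.9, -0.1, -0.7]
grip_width: 0.0511
t: 15.85
position: [0.4344, -0.0961, 0.0159]
orientation: [-0.703, 0.704, -0.071, 0.072]
contact_force: [-1.8, -0.2, 6.7]
grip_width: 0.0243
t: 16.45
position: [0.4343, -0.096, 0.1159]
orientation: [-0.703, 0.704, -0.071, 0.072]
contact_force: [-0.9, 0.8, -1.8]
grip_width: 0.024
[-0.4  -0.1   2.09 -0.    1.15 -1.76] [   1.66901771  -15.40509001 -251.45365498]
```

View pics/w8.png

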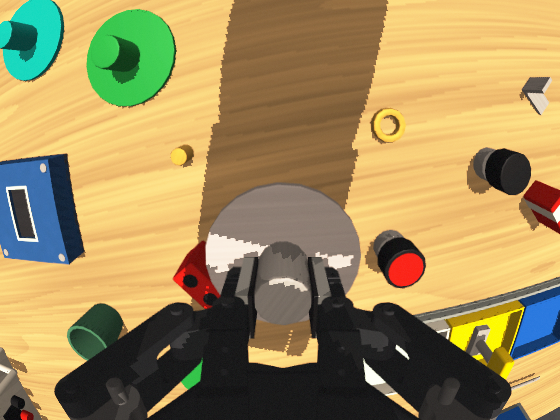

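```bash
python3 -m crank '[{"x":0.3,"y":-2,"z":-36,"twist":0},{"x":0.3,"y":-2,"z":-36,"twist":0},{"x":0.3,"y":-2,"z":-36,"twist":0},{"x":0.3,"y":0,"z":-36,"twist":0},{"x":0.3,"y":0,"z":-36,"twist":0},{"x":0.2,"y":0,"z":-36,"twist":0},{"x":0,"y":0,"z":-36,"twist":0},{"x":0,"y":0,"z":0,"twist":0},{"x":0,"y":0,"z":0,"twist":0}]'
python3 - <<'E'
from m import *
print(shift([.3844,-.3423,.0458]))
E
```

```text
t: 17.4
position: [0.3837, -0.3425, 0.1192]
orientation: [0.705, -0.702, 0.073, -0.071]
contact_force: [-0.1, 0.6, -1.6]
grip_width: 0.0241
[ 0.91800117 73.38630077  0.11511741]
```

```bash
python3 -m crank '[{"x":1,"y":30,"z":0,"twist":0},{"x":0,"y":25,"z":0,"twist":0},{"x":0,"y":10,"z":0,"twist":0},{"x":0,"y":5,"z":0,"twist":0},{"x":0,"y":0,"z":0,"twist":0},{"x":0,"y":0,"z":0,"twist":0}]'
python3 - <<'E'
from m import *
im,c=snap("wrist","w9");im,c=snap("side","s2");crop(im,180,280,400,415,3,"s2")
E
```

```text
t: 18.0
position: [0.3866, -0.3437, 0.0523]
orientation: [-0.703, 0.704, -0.071, 0.072]
contact_force: [0.3, 0.2, -1.2]
grip_width: 0.0241
```

View pics/w9.png

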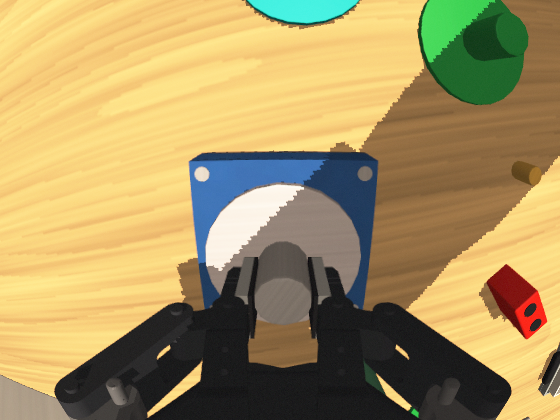

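View pics/s2.png

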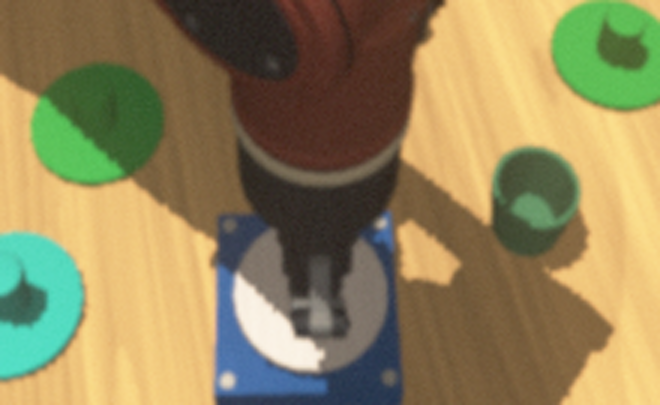

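Disc is level over the port and centred side to side (281 vs plate middle 283). Lower the last ~6 mm.

```bash
python3 -m crank '[{"x":-1.5,"y":3,"z":1,"twist":0},{"x":0,"y":2,"z":0,"twist":0},{"x":0,"y":0,"z":0,"twist":0},{"x":0,"y":0,"z":0,"twist":0}]';python3 -m crank '[{"x":0,"y":1,"z":0,"twist":0},{"x":0,"y":0,"z":0,"twist":0}]';python3 -m crank '[{"x":0,"y":1,"z":0,"twist":0},{"x":0,"y":0,"z":0,"twist":0}]'
```

```text
t: 18.5
position: [0.3846, -0.342, 0.0463]
orientation: [0.704, -0.703, 0.072, -0.072]
contact_force: [-0.3, -0.3, -2.1]
grip_width: 0.0244
t: 18.7
position: [0.3847, -0.3422, 0.046]
orientation: [-0.703, 0.704, -0.072, 0.071]
contact_force: [-2.0, 2.1, 4.4]
grip_width: 0.0242
t: 18.9
position: [0.3847, -0.3422, 0.0459]
orientation: [0.704, -0.703, 0.072, -0.071]
contact_force: [-5.7, 5.9, 13.7]
grip_width: 0.0244
```

```bash
python3 -m crank '[{"x":0,"y":0,"z":0,"twist":0},{"x":0,"y":0,"z":0,"twist":0},{"x":0,"y":0,"z":0,"twist":0},{"x":0,"y":0,"z":0,"twist":0},{"x":0,"y":0,"z":0,"twist":0},{"x":0,"y":-10,"z":0,"twist":0},{"x":0,"y":-40,"z":0,"twist":0},{"x":0,"y":-40,"z":0,"twist":0},{"x":0,"y":0,"z":0,"twist":0},{"x":0,"y":0,"z":0,"twist":0}]' 0.6
python3 - <<'E'
from m import *
im,c=snap("wrist","w10");p,R,s=tool();print(s["qpos"].round(2))
H,S,V=cv2.split(cv2.cvtColor(im,cv2.COLOR_RGB2HSV))
print(shift([.4775,-.1705,.13]),shift([.4331,.0941,.13]))
E
```

```text
t: 19.9
position: [0.3854, -0.3429, 0.1363]
orientation: [-0.703, 0.704, -0.071, 0.072]
contact_force: [1.3, 1.0, -1.0]
grip_width: 0.0512
[-0.88  0.05  1.91  0.    1.19 -2.25]
[ 56.42393417   4.59915794 186.68032311] [-40.32303498   4.44805266 436.92924144]
```

View pics/w10.png

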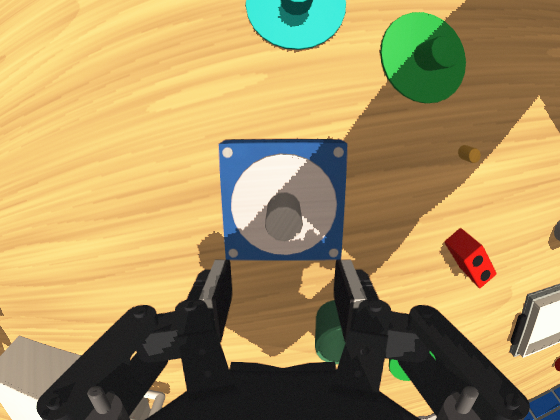

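Cover flat and centred: disc columns 232–336, plate 219–347. Next the adapter; turn +139° to keep joint 6 away from its limit.

```bash
python3 -m crank '[{"x":11.2,"y":0,"z":37.3,"twist":0},{"x":11.2,"y":0,"z":37.3,"twist":0},{"x":11.2,"y":0,"z":37.3,"twist":0},{"x":11.2,"y":0,"z":37.3,"twist":0},{"x":11.2,"y":0,"z":37.3,"twist":0},{"x":0,"y":0,"z":0,"twist":0}]'
python3 -m crank '[{"x":0,"y":0,"z":0,"twist":8.2},{"x":0,"y":0,"z":0,"twist":8.2},{"x":0,"y":0,"z":0,"twist":8.2},{"x":0,"y":0,"z":0,"twist":8.2},{"x":0,"y":0,"z":0,"twist":8.2},{"x":0,"y":0,"z":0,"twist":8.2},{"x":0,"y":0,"z":0,"twist":8.2},{"x":0,"y":0,"z":0,"twist":8.2},{"x":0,"y":0,"z":0,"twist":8.2},{"x":0,"y":0,"z":0,"twist":8.2},{"x":0,"y":0,"z":0,"twist":8.2},{"x":0,"y":0,"z":0,"twist":8.2},{"x":0,"y":0,"z":0,"twist":8.2},{"x":0,"y":0,"z":0,"twist":8.2},{"x":0,"y":0,"z":0,"twist":8.2},{"x":0,"y":0,"z":0,"twist":8.2},{"x":0,"y":0,"z":0,"twist":8.2},{"x":0,"y":0,"z":0,"twist":0},{"x":0,"y":0,"z":0,"twist":0}]'
python3 - <<'E'
from m import *
im,c=snap("wrist","w11");p,R,s=tool();print(s["qpos"].round(2),"yaw z",np.degrees(np.arctan2(R[1,2],R[0,2])),shift([.4775,-.1705,.018]))
E
```

```text
t: 20.55
position: [0.4773, -0.1663, 0.1325]
orientation: [0.705, -0.703, 0.071, -0.069]
contact_force: [-0.5, 0.0, -0.0]
grip_width: 0.0513
t: 22.45
position: [0.4762, -0.1708, 0.1333]
orientation: [0.178, -0.179, 0.685, -0.684]
contact_force: [0.8, 0.3, 0.1]
grip_width: 0.0512
[-0.5   0.03  1.93 -0.    1.19  0.56] yaw z -60.837096785719915 [ -1.18906243 115.54312416   0.47170456]
```

View pics/w11.png

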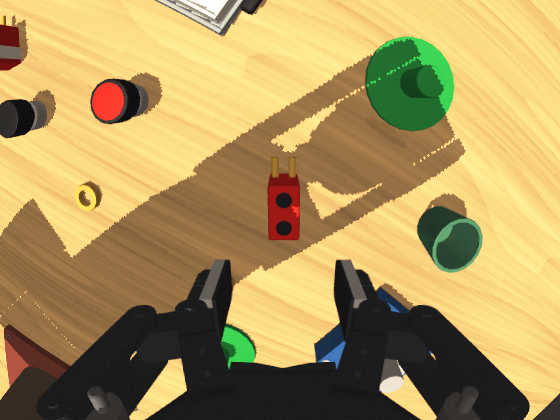

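Two-pin adapter is square between the fingers at (284,213), two sockets visible. Descend.

```bash
python3 -m crank '[{"x":-1,"y":35,"z":0.5,"twist":0},{"x":0,"y":35,"z":0,"twist":0},{"x":0,"y":25,"z":0,"twist":0},{"x":0,"y":14,"z":0,"twist":0},{"x":0,"y":6,"z":0,"twist":0},{"x":0,"y":0,"z":0,"twist":0},{"x":0,"y":0,"z":0,"twist":0}]'
```

```text
t: 23.2
position: [0.4792, -0.1711, 0.0205]
orientation: [-0.178, 0.177, -0.684, 0.685]
contact_force: [0.4, -0.3, 0.7]
grip_width: 0.051
```

```bash
python3 -m crank '[{"x":0,"y":2,"z":0,"twist":0},{"x":0,"y":0,"z":0,"twist":0},{"x":0,"y":0,"z":0,"twist":0}]'; python3 -m crank '[{"x":0,"y":0,"z":0,"twist":0},{"x":0,"y":0,"z":0,"twist":0},{"x":0,"y":0,"z":0,"twist":0},{"x":0,"y":0,"z":0,"twist":0},{"x":0,"y":0,"z":0,"twist":0},{"x":0,"y":0,"z":0,"twist":0},{"x":0,"y":0,"z":0,"twist":0},{"x":0,"y":0,"z":0,"twist":0}]' 0 40
python3 -m crank '[{"x":0,"y":-10,"z":0,"twist":0},{"x":0,"y":-35,"z":0,"twist":0},{"x":0,"y":-35,"z":0,"twist":0},{"x":0,"y":-35,"z":0,"twist":0},{"x":0,"y":-35,"z":0,"twist":0},{"x":0,"y":0,"z":0,"twist":0},{"x":0,"y":0,"z":0,"twist":0}]'
python3 - <<'E'
from m import *
im,c=snap("wrist","w12");p,R,s=tool();print(s["qpos"].round(2),R.round(3).tolist(),shift([.6416,.191,.16]))
E
```

```text
t: 23.5
position: [0.4786, -0.1708, 0.0179]
orientation: [-0.177, 0.177, -0.684, 0.685]
contact_force: [-1.2, -0.3, 0.6]
grip_width: 0.0515
t: 24.3
position: [0.4785, -0.1707, 0.0176]
orientation: [-0.177, 0.177, -0.684, 0.685]
contact_force: [-1.0, 0.2, 6.1]
grip_width: 0.0238
t: 25.0
position: [0.4784, -0.1707, 0.1682]
orientation: [-0.177, 0.177, -0.684, 0.685]
contact_force: [0.4, -0.5, -1.0]
grip_width: 0.0234
[-0.5  -0.01  1.9   0.    1.25  0.57] [[-0.875, -0.001, 0.485], [-0.485, 0.0, -0.875], [0.001, -1.0, -0.001]] [-318.54247665    6.80460543 -236.47902573]
```

View pics/w12.png

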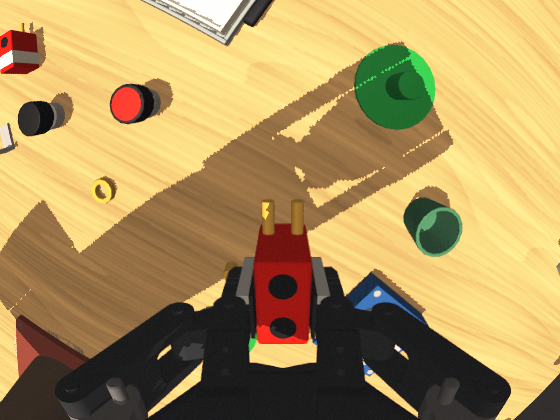

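Adapter held firmly at (283,290). Carry to the blue pocket.

```bash
python3 -m crank '[{"x":-31.9,"y":0,"z":-23.6,"twist":0},{"x":-31.9,"y":0,"z":-23.6,"twist":0},{"x":-31.9,"y":0,"z":-23.6,"twist":0},{"x":-31.9,"y":0,"z":-23.6,"twist":0},{"x":-31.9,"y":0,"z":-23.6,"twist":0},{"x":-31.9,"y":0,"z":-23.6,"twist":0},{"x":-31.9,"y":0,"z":-23.6,"twist":0},{"x":-31.9,"y":0,"z":-23.6,"twist":0},{"x":-31.9,"y":0,"z":-23.6,"twist":0},{"x":-31.9,"y":0,"z":-23.6,"twist":0},{"x":0,"y":0,"z":0,"twist":0},{"x":0,"y":0,"z":0,"twist":0}]'
python3 - <<'E'
from m import *
im,c=snap("wrist","w13");p,R,s=tool();print(s["qpos"].round(2),shift([.6416,.191,.025]))
E
```

```text
t: 26.25
position: [0.6413, 0.191, 0.1644]
orientation: [0.176, -0.179, 0.684, -0.684]
contact_force: [0.3, -0.9, -0.6]
grip_width: 0.0232
[ 0.17  0.38  1.46 -0.    1.31  1.23] [ -1.23642183 139.86143132  -0.58500374]
```

View pics/w13.png

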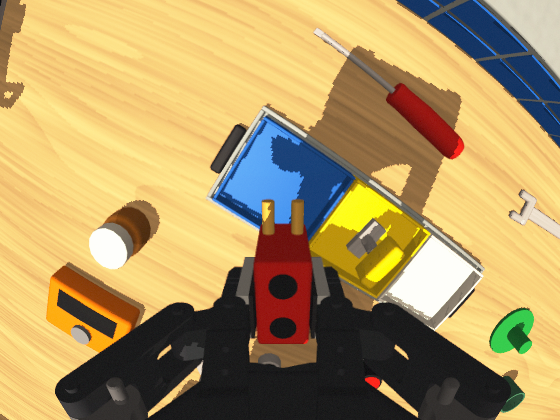

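Adapter above the blue pocket; pins forward at (283,215). Lower.

```bash
python3 -m crank '[{"x":-1,"y":35,"z":-0.5,"twist":0},{"x":0,"y":35,"z":0,"twist":0},{"x":0,"y":30,"z":0,"twist":0},{"x":0,"y":20,"z":0,"twist":0},{"x":0,"y":10,"z":0,"twist":0},{"x":0,"y":0,"z":0,"twist":0},{"x":0,"y":0,"z":0,"twist":0}]'
python3 - <<'E'
from m import *
im,c=snap("wrist","w14");p,R,s=tool();print(shift([.6416,.191,.025]))
E
```

```text
t: 27.0
position: [0.6441, 0.1908, 0.0383]
orientation: [-0.177, 0.176, -0.685, 0.685]
contact_force: [0.1, -0.9, -1.0]
grip_width: 0.0238
[ 2.72761818 14.02209762 -1.38052214]
```

View pics/w14.png

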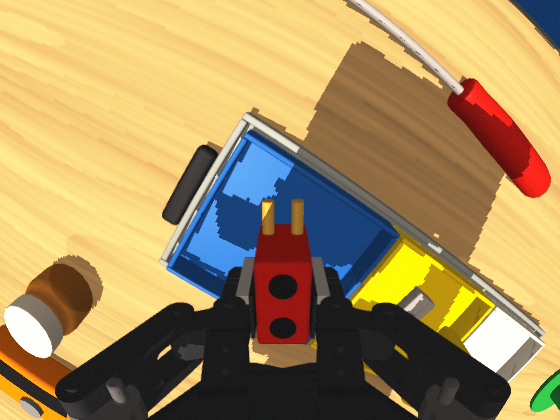

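Pins are well inside the pocket walls. Lower to the floor.

```bash
python3 -m crank '[{"x":2,"y":6,"z":-1,"twist":0},{"x":0,"y":4,"z":0,"twist":0},{"x":0,"y":2,"z":0,"twist":0},{"x":0,"y":0,"z":0,"twist":0},{"x":0,"y":0,"z":0,"twist":0}]';python3 -m crank '[{"x":0,"y":1,"z":0,"twist":0},{"x":0,"y":0,"z":0,"twist":0}]';python3 -m crank '[{"x":0,"y":1,"z":0,"twist":0},{"x":0,"y":0,"z":0,"twist":0}]'
```

```text
t: 27.55
position: [0.6412, 0.1913, 0.0253]
orientation: [-0.177, 0.177, -0.685, 0.685]
contact_force: [0.3, -0.1, -0.2]
grip_width: 0.0237
t: 27.75
position: [0.6416, 0.1914, 0.0247]
orientation: [-0.177, 0.177, -0.685, 0.685]
contact_force: [1.0, 0.1, 0.4]
grip_width: 0.0234
t: 27.95
position: [0.6416, 0.1914, 0.0246]
orientation: [-0.177, 0.177, -0.685, 0.685]
contact_force: [-2.6, -1.1, 6.1]
grip_width: 0.0237
```

```bash
python3 -m crank '[{"x":0,"y":0,"z":0,"twist":0},{"x":0,"y":0,"z":0,"twist":0},{"x":0,"y":0,"z":0,"twist":0},{"x":0,"y":0,"z":0,"twist":0},{"x":0,"y":-8,"z":0,"twist":0},{"x":0,"y":-35,"z":0,"twist":0},{"x":0,"y":-40,"z":0,"twist":0},{"x":0,"y":-40,"z":0,"twist":0},{"x":0,"y":0,"z":0,"twist":0}]' 0.5
python3 - <<'E'
from m import *
im,c=snap("wrist","w15");p,R,s=tool();print(R.round(3).tolist(),s["qpos"].round(2),shift([.4331,.0941,.14]))
E
```

```text
t: 28.85
position: [0.6459, 0.1922, 0.1553]
orientation: [-0.182, 0.172, -0.684, 0.685]
contact_force: [1.3, 0.0, 1.0]
grip_width: 0.0428
[[-0.875, 0.009, 0.485], [-0.485, 0.002, -0.875], [-0.008, -1.0, 0.003]] [ 0.17  0.39  1.48 -0.    1.27  1.24] [232.12473603   9.82218563 -16.84706613]
```

View pics/w15.png

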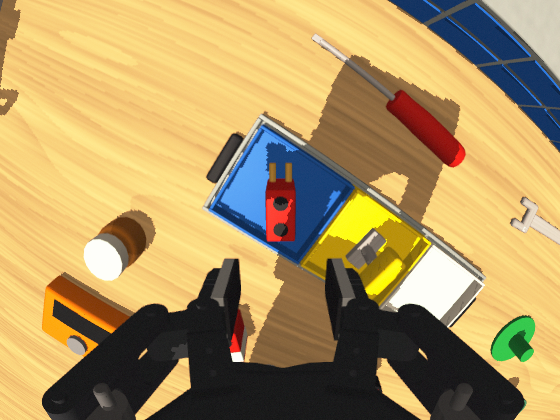

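Adapter upright in blue (281,210), key still upright in yellow. Now the black knob.

```bash
python3 -m crank '[{"x":38.7,"y":1,"z":-2.8,"twist":0},{"x":38.7,"y":2,"z":-2.8,"twist":0},{"x":38.7,"y":2,"z":-2.8,"twist":0},{"x":38.7,"y":2,"z":-2.8,"twist":0},{"x":38.7,"y":2,"z":-2.8,"twist":0},{"x":38.7,"y":0,"z":-2.8,"twist":0},{"x":0,"y":0,"z":0,"twist":0},{"x":0,"y":0,"z":0,"twist":0}]' 0.75
python3 - <<'E'
from m import *
im,c=snap("wrist","w16");p,R,s=tool();print(s["qpos"].round(2),shift([.4331,.0941,.021]))
E
```

```text
t: 29.7
position: [0.4292, 0.0932, 0.1369]
orientation: [0.177, -0.177, 0.685, -0.685]
contact_force: [-0.5, -0.5, 1.2]
grip_width: 0.0639
[ 0.03 -0.14  2.08  0.    1.2   1.1 ] [ -2.68048659 116.38291434   0.75667217]
```

View pics/w16.png

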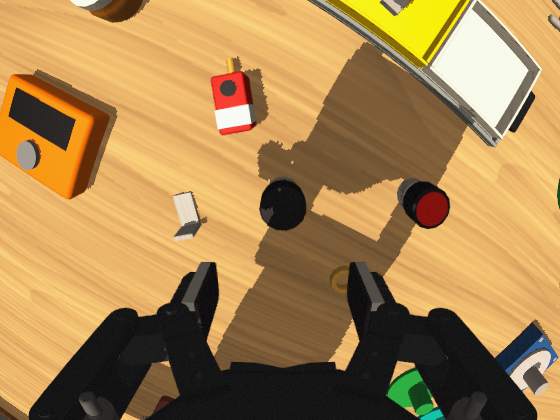

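Black-topped knob at (283,204), centred between fingers; look-alikes (233,100) and (427,205) clear. Descend.

```bash
python3 -m crank '[{"x":-2.5,"y":35,"z":0.7,"twist":0},{"x":0,"y":35,"z":0,"twist":0},{"x":0,"y":25,"z":0,"twist":0},{"x":0,"y":14,"z":0,"twist":0},{"x":0,"y":6,"z":0,"twist":0},{"x":0,"y":0,"z":0,"twist":0},{"x":0,"y":0,"z":0,"twist":0}]'
python3 -m crank '[{"x":0,"y":2,"z":0,"twist":0},{"x":0,"y":0,"z":0,"twist":0}]'
```

```text
t: 30.45
position: [0.4336, 0.0942, 0.023]
orientation: [-0.177, 0.177, -0.684, 0.685]
contact_force: [0.0, 0.2, 0.0]
grip_width: 0.0641
t: 30.65
position: [0.4332, 0.0941, 0.021]
orientation: [-0.178, 0.176, -0.684, 0.685]
contact_force: [-0.2, -0.1, -0.3]
grip_width: 0.0638
```

```bash
python3 -m crank '[{"x":0,"y":0,"z":0,"twist":0},{"x":0,"y":0,"z":0,"twist":0},{"x":0,"y":0,"z":0,"twist":0},{"x":0,"y":0,"z":0,"twist":0},{"x":0,"y":0,"z":0,"twist":0},{"x":0,"y":0,"z":0,"twist":0},{"x":0,"y":0,"z":0,"twist":0},{"x":0,"y":0,"z":0,"twist":0}]' 0 40
python3 -m crank '[{"x":0,"y":-10,"z":0,"twist":0},{"x":0,"y":-35,"z":0,"twist":0},{"x":0,"y":-35,"z":0,"twist":0},{"x":0,"y":-35,"z":0,"twist":0},{"x":0,"y":-25,"z":0,"twist":0},{"x":0,"y":0,"z":0,"twist":0},{"x":0,"y":0,"z":0,"twist":0}]'
python3 - <<'E'
from m import *
im,c=snap("wrist","w17");p,R,s=tool();print(s["qpos"].round(2),shift([.629,-.0065,.15]))
E
```

```text
t: 31.45
position: [0.4329, 0.0941, 0.0209]
orientation: [-0.177, 0.177, -0.685, 0.685]
contact_force: [-2.0, -0.2, 5.7]
grip_width: 0.0348
t: 32.15
position: [0.4326, 0.0941, 0.1607]
orientation: [-0.177, 0.177, -0.685, 0.685]
contact_force: [-1.3, -0.8, -1.6]
grip_width: 0.0343
[ 0.04 -0.16  2.06 -0.    1.25  1.1 ] [-123.81078541    9.31457551  183.50731494]
```

View pics/w17.png

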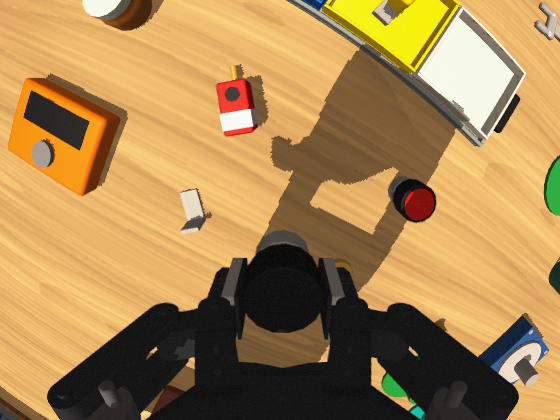

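Knob held at (284,288). Carry to the white pocket.

```bash
python3 -m crank '[{"x":-20.7,"y":0,"z":30.6,"twist":0},{"x":-20.7,"y":0,"z":30.6,"twist":0},{"x":-20.7,"y":0,"z":30.6,"twist":0},{"x":-20.7,"y":0,"z":30.6,"twist":0},{"x":-20.7,"y":0,"z":30.6,"twist":0},{"x":-20.7,"y":0,"z":30.6,"twist":0},{"x":0,"y":0,"z":0,"twist":0},{"x":0,"y":0,"z":0,"twist":0}]'
python3 -m crank '[{"x":0,"y":35,"z":0,"twist":0},{"x":0,"y":35,"z":0,"twist":0},{"x":0,"y":30,"z":0,"twist":0},{"x":0,"y":10,"z":0,"twist":0},{"x":0,"y":0,"z":0,"twist":0},{"x":0,"y":0,"z":0,"twist":0}]'
python3 - <<'E'
from m import *
im,c=snap("wrist","w18");p,R,s=tool();print(s["qpos"].round(2),shift([.629,-.0065,.028]))
E
```

```text
t: 33.0
position: [0.6288, -0.0066, 0.1573]
orientation: [0.175, -0.178, 0.685, -0.684]
contact_force: [0.1, -0.9, -0.8]
grip_width: 0.035
t: 33.6
position: [0.6306, -0.0061, 0.0516]
orientation: [-0.178, 0.177, -0.684, 0.685]
contact_force: [1.2, -0.5, -0.1]
grip_width: 0.0348
[-0.13  0.41  1.64  0.    1.08  0.93] [ 2.25449327 24.39515985 -0.98969636]
```

View pics/w18.png

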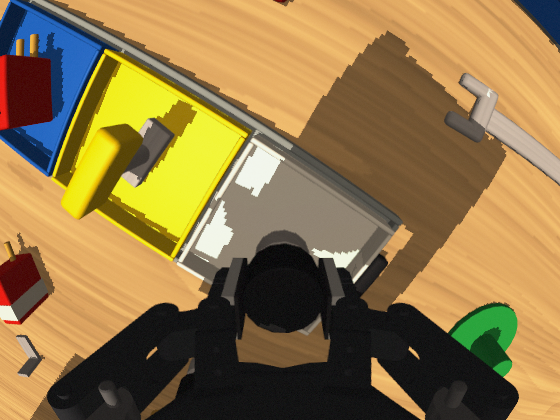

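Knob over the white pocket, key and adapter standing. Lower.

```bash
python3 -m crank '[{"x":1,"y":10,"z":0,"twist":0},{"x":0,"y":8,"z":0,"twist":0},{"x":0,"y":4,"z":0,"twist":0},{"x":0,"y":0,"z":0,"twist":0},{"x":0,"y":0,"z":0,"twist":0}]';python3 -m crank '[{"x":0,"y":1,"z":0,"twist":0},{"x":0,"y":0,"z":0,"twist":0}]';python3 -m crank '[{"x":0,"y":1,"z":0,"twist":0},{"x":0,"y":0,"z":0,"twist":0}]'
```

```text
t: 34.15
position: [0.6292, -0.0069, 0.0281]
orientation: [0.177, -0.177, 0.685, -0.685]
contact_force: [-0.3, 0.3, -0.2]
grip_width: 0.0348
t: 34.35
position: [0.6293, -0.0068, 0.0279]
orientation: [0.177, -0.177, 0.685, -0.685]
contact_force: [-3.0, 1.1, 4.8]
grip_width: 0.0348
t: 34.55
position: [0.6294, -0.0067, 0.0279]
orientation: [0.177, -0.177, 0.685, -0.685]
contact_force: [-4.8, 1.8, 10.3]
grip_width: 0.0342
```

```bash
python3 -m crank '[{"x":0,"y":0,"z":0,"twist":0},{"x":0,"y":0,"z":0,"twist":0},{"x":0,"y":0,"z":0,"twist":0},{"x":0,"y":0,"z":0,"twist":0},{"x":0,"y":-8,"z":0,"twist":0},{"x":0,"y":-35,"z":0,"twist":0},{"x":0,"y":-40,"z":0,"twist":0},{"x":0,"y":-40,"z":0,"twist":0},{"x":0,"y":-40,"z":0,"twist":0},{"x":0,"y":0,"z":0,"twist":0}]' 0.6
python3 -m crank '[{"x":40,"y":0,"z":0,"twist":0},{"x":40,"y":0,"z":0,"twist":0},{"x":40,"y":0,"z":0,"twist":0},{"x":40,"y":0,"z":0,"twist":0},{"x":0,"y":0,"z":0,"twist":0},{"x":0,"y":0,"z":0,"twist":0}]'
python3 - <<'E'
from m import *
im,c=snap("wrist","w19");im,c=snap("top","t2");im,c=snap("side","s3");crop(im,200,100,420,400,2,"s3")
E
```

```text
t: 35.55
position: [0.6335, -0.0074, 0.1981]
orientation: [-0.181, 0.173, -0.683, 0.686]
contact_force: [1.2, 0.5, 0.6]
grip_width: 0.0513
t: 36.15
position: [0.489, -0.0847, 0.1896]
orientation: [-0.177, 0.176, -0.685, 0.685]
contact_force: [-0.3, -0.3, 0.8]
grip_width: 0.0512
```

View pics/w19.png

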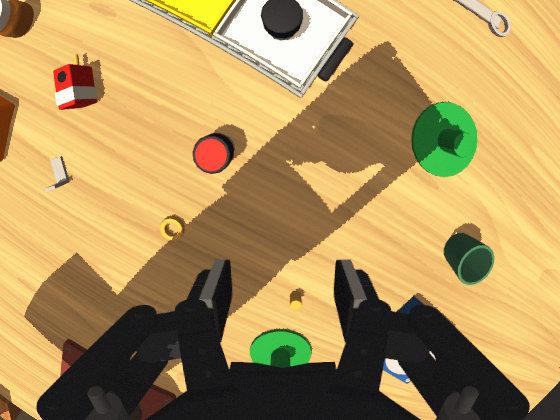

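View pics/t2.png

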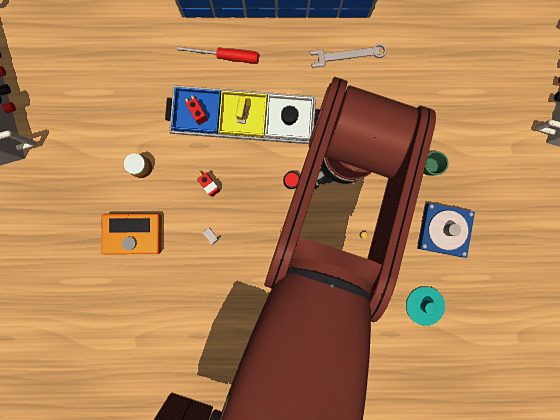

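View pics/s3.png

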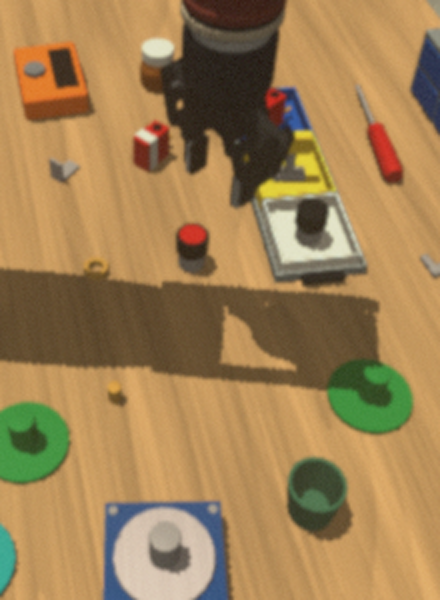

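Everything stands in its pocket and the cover is on. One numeric check, then hand in.

Run:
```python
from m import *
im=cv2.imread("pics/t2.png");c=ctrl.get_calibration("top");H,S,V=cv2.split(cv2.cvtColor(im,cv2.COLOR_BGR2HSV))
b=blob(((S<50)&(V>140)).astype(np.uint8),(426,207,470,252));e=cv2.fitEllipse(cv2.convexHull(b[2]));print("cover",onz(c,*e[0],.036).round(4),e[1])
k=blob((V<60).astype(np.uint8),(270,98,308,132));print("knob",onz(c,*cv2.minEnclosingCircle(k[2])[0],.055).round(4))
red=(((H<8)|(H>172))&(S>150)&(V>120)).astype(np.uint8)
print("adapter",rect(c,blob(red,(178,90,215,128))[2],.053))
y=((H>22)&(H<35)&(S>150)).astype(np.uint8)
for f in("top0","t2"):
    i=cv2.imread(f"pics/{f}.png");h,s_,v=cv2.split(cv2.cvtColor(i,cv2.COLOR_BGR2HSV));r=(((h<8)|(h>172))&(s_>150)&(v>120)).astype(np.uint8)
    print(f,"redtop",onz(c,*blob(r,(280,168,303,193))[0],.048).round(4),"band",onz(c,*blob(r,(195,168,225,200))[0],.046).round(4))
print(ctrl.sign_off())
```

```text
cover [ 0.3839 -0.3419  0.036 ] (38.71047592163086, 39.19967269897461)
knob [ 0.6264 -0.0071  0.055 ]
adapter [641.1 190.7  43.2  22.7  28.7]
top0 redtop [ 0.4922 -0.0098  0.048 ] band [0.492  0.1721 0.046 ]
t2 redtop [ 0.4921 -0.0099  0.048 ] band [0.4921 0.1721 0.046 ]
the job is handed in; nothing more can be done
None
```

I turned the key about 57.5° until it lined up with the slot, lifted it out and stood it in the yellow pocket. Then I set the aluminium cover on the port, stood the two-pin adapter in the blue pocket and the plain black knob in the white one. I handed the job in at about 36 s of robot time; it reported no verdict.

My last checks came from the cameras:
- **Cover:** it looks flat, and its measured centre is under 1 mm from the slot's centre.
- **Knob and adapter:** both stand upright, about 3 mm (knob) and 5 mm (adapter) from their pocket centres. I offset the adapter on purpose to leave room for its pins.
- **Key:** I only checked it by eye at the end; it was still standing in the yellow pocket.
- **Look-alikes:** both were measured within 0.2 mm of where they started.

The first two moves were refused as wrongly formatted, and the arm did not move. An early wrist-camera reading of the handle differed from the top camera's by about 2 mm, which is within the calibration. No check failed.

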